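Line up the bench consumables by height

ROBOT

A 6-joint arm with a two-finger parallel gripper is mounted at the origin on a cart in front of the work surface, level with it; the furniture and walls round the work are solid. World frame = base frame: x ahead of the robot, y to its left, z up, the work surface at z = 0. Lengths are in m, angles in rad, forces in N, time in s.
With the tool pointing down it reaches from about 0.425 to 0.95 m from the base axis. Payload 3.5 kg.
Tool frame: the origin (TCP) lies on the centre line of the jaws, within the pads' length; the fingertips stand 14 mm ahead of it and the grasp point (between the pads) lies 5 mm behind it (ctrl.finger_overhang is the distance from the TCP to the fingertips, in m); z points along the fingers, y is the line along which they close (so a half turn about z gives the same grasp; the last joint's range is limited). The gripper opens to 85 mm and grips with 20 to 120 N. Pads are 22 mm wide; open, the fingers measure 114 mm over their backs; the gripper's body (76 mm by 85 mm) begins 54 mm behind the grasp point. The pads swing forward as they close: fully open they stand 13 mm farther back than shut.
Start: joints at [-1.251, 0.286, 1.577, -0, 1.279, -0.15], TCP at [0.306, -0.602, 0.221] pointing down, gripper open.
Joint ranges: [-2.77, 2.77], [-0.9, 2.22], [0.21, 2.48], [-1.53, 4.67], [0.24, 2.81], [-2.84, 2.84]. Speed limits (rad/s): [2.79, 2.79, 3.14, 3.14, 3.14, 3.14].

INTERFACE

Orientations are given as a unit quaternion [x, y, z, w].
In Python, from plant import ctrl gives the robot as it stands.
- The arm moves only by the tool send_rows, never from a script. Its argument "moves" is text: rows parted by semicolons, each of 7 numbers parted by spaces: the turn, a rotation vector about the tool's x, y, z in units of 360 degrees (1.0 is 360 degrees), then the shift along the tool's x, y, z in units of 20 cm (1.0 is 20 cm), then the gripper's target within -1 to 1 (fully open at 1, half-way at 0, shut at -1). A call has 1 to 12 rows; each row is the pose to reach, as a shift and turn from the pose commanded when the call began, along the tool's axes at that moment, turning the shorter way round; what a row does not reach only later rows make up. A row lasts 1/8 s, in which the tool goes at most 62.5 mm and 10.7 degrees, less where a joint would pass 70% of its speed; a pose out of reach is approached as far as the arm can. A call with a number of a shift or a turn outside -1 to 1 is refused whole. A call with a gripper value outside its range is refused whole. The fingers move at their own pace and stop on an object; "newtons" is the grip in N (left out, the last holds). Time passes only in rows, so rows that repeat a pose let the fingers close. It gives the time, the measured TCP pose, the force, the opening and the grip force at its end, in the units of the state.
- ctrl.get_state(): the state, without advancing time (a new reading comes with each control period).
- ctrl.read_camera(name): name is "side" or "top" or "wrist"; returns a dict with "image" (400x640x3 uint8, red, green, blue), "fovy" (degrees; the focal length in pixels is half the picture's height over the tangent of half this angle, whatever the lens; pixels are square), "cx", "cy" (the principal point, pixels), "distortion" ([k1, k2, p1, p2, k3] as OpenCV has them; the pictures are not rectified), "extrinsics" (4x4, takes a point from camera to world coordinates). Camera axes: x right, y up, looking along -z (the intrinsics and any distortion apply to the point x, -y, -z); pixel columns grow to the right and rows downward; lengths in m; the calibration is good to about 2 mm. A picture is of the moment at which its call begins. There is no depth.
- ctrl.sign_off(): hands the job in; it is judged then, once.
The state is a dict: "time": time; "qpos": joint angles; "dq": joint speeds; "joint_efforts": joint torques, N m; "eef_pos": TCP position; "tcp_rot": TCP orientation; "contact_force": force on the tool from outside, world axes, zero at the start; "wrist_torque": the same for the moment, N m; "opening": opening from 0.0 (shut) to 1.0 (fully open); "finger_force": force on a finger pad.
Only numpy, scipy, OpenCV 4.12 (cv2) and the standard library are available. Lean on these libraries where they do the work, as an engineer would, in place of code of your own. Each camera call takes 0.05 s, during which the arm holds its last target. There are 200 camera calls.

TASK

Line up the pump bottle, the can, the paste jar and the roll of masking tape on the four round pads of the plywood board, in order of height: the tallest on the pad next to the upright steel end plate, then each shorter one on the next pad, the lowest on the pad farthest from the plate. Each must sit the right way up (the roll flat) and centred on its own pad.

Things in the scene. Friction and masses are not known exactly. Their poses are not given: they have to be found in the camera images.
- alcohol_pump_mid (a point): white pump bottle with a red collar and a small metal dish on top, round, 59 mm in diameter up to 92 mm, then a neck 36 mm wide, 111 mm tall in all; standing upright. The point is on its axis, half-way up (55.5 mm above its foot); z is its upright axis
- glue_can_mid (a point): white can with a blue band, round, 55 mm in diameter, 86 mm tall (the thin wire ears at its sides do not touch anything); standing upright. The point is on its axis, half-way up (43 mm above its foot); z is its upright axis
- paste_jar_mid (a point): low white jar, round, 55 mm in diameter, 42 mm tall; standing upright. The point is on its axis, half-way up (21 mm above its foot); z is its upright axis
- tape_roll_2_mid (a point): roll of pale masking tape lying flat, 56 mm outer diameter, 17 mm tall; grip it round the outside (its core counts as solid). The point is at its centre, half-way up (8.5 mm above its underside); z is its axis
- pad_1_top (a point): one of four identical black rubber pads, discs 68 mm in diameter, in a row 100 mm apart on a fixed plywood board 88 x 470 mm lying flat on the bench; pad 1 counted from the board's left (+y) end. The point is the centre of the pad's top face, 14 mm above the bench (2 mm above the board); x points across the board, y along the row
- pad_2_top (a point): one of four identical black rubber pads, discs 68 mm in diameter, in a row 100 mm apart on a fixed plywood board 88 x 470 mm lying flat on the bench; pad 2 counted from the board's left (+y) end. The point is the centre of the pad's top face, 14 mm above the bench (2 mm above the board); x points across the board, y along the row
- pad_3_top (a point): one of four identical black rubber pads, discs 68 mm in diameter, in a row 100 mm apart on a fixed plywood board 88 x 470 mm lying flat on the bench; pad 3 counted from the board's left (+y) end. The point is the centre of the pad's top face, 14 mm above the bench (2 mm above the board); x points across the board, y along the row
- pad_4_top (a point): one of four identical black rubber pads, discs 68 mm in diameter, in a row 100 mm apart on a fixed plywood board 88 x 470 mm lying flat on the bench; pad 4 counted from the board's left (+y) end. The point is the centre of the pad's top face, 14 mm above the bench (2 mm above the board); x points across the board, y along the row
- end_plate_mid (a point): upright dark steel end plate fixed on the board at one end of the row, either end (at the other end is only a low wooden strip 8 mm high): 70 mm wide across the board, 4 mm thick, 60 mm high, 63 mm from the centre of the nearest pad. The point is the middle of the plate, 30 mm above the board's top

How it is judged:
At the end, for the whole second after the job is handed in: Counting from the pad beside the end plate: pump bottle, can, jar, tape roll; each within 12 mm of its pad's centre, standing on the pad (height within 6 mm), the right way up (within 0.12 rad) and at rest (z of alcohol_pump_mid in the frame of pad_1_top between 0.0495 and 0.0615 m and angle between each of alcohol_pump_mid, glue_can_mid, paste_jar_mid, tape_roll_2_mid's own z axis and vertical below 0.12 rad and linear speed of each of alcohol_pump, glue_can, paste_jar, tape_roll_2 below 0.02 m/s and z of glue_can_mid in the frame of pad_1_top between 0.037 and 0.049 m and z of paste_jar_mid in the frame of pad_1_top between 0.015 and 0.027 m and z of tape_roll_2_mid in the frame of pad_1_top between 0.0025 and 0.0145 m and ((horizontal distance between end_plate_mid and pad_1_top below 0.1 m and horizontal distance between alcohol_pump_mid and pad_1_top below 0.012 m and horizontal distance between glue_can_mid and pad_2_top below 0.012 m and horizontal distance between paste_jar_mid and pad_3_top below 0.012 m and horizontal distance between tape_roll_2_mid and pad_4_top below 0.012 m) or (horizontal distance between end_plate_mid and pad_4_top below 0.1 m and horizontal distance between alcohol_pump_mid and pad_4_top below 0.012 m and horizontal distance between glue_can_mid and pad_3_top below 0.012 m and horizontal distance between paste_jar_mid and pad_2_top below 0.012 m and horizontal distance between tape_roll_2_mid and pad_1_top below 0.012 m))); the robot touches nothing.
It also fails if it takes over 104 s, if anything falls off the work surface, if the arm or the gripper's body presses on something with over 40 N, if the wrist force passes 120 N, or if a joint passes its speed limit or range.

## Working session

There is one attempt and no reset: what is moved stays moved. The work goes in short steps, Python scripts to look and compute and a tool call to move; the robot and the scene stay as the last step left them, time stands still between calls to the robot, and variables do not carry over. Pictures are saved under pics/ and viewed, at most 14 in all, crops included, and the job is handed in when it is done.

Besides the shell and the picture viewer there is one more tool, called after "Request:" as name(argument=value, ...) on one line, values as JSON. send_rows: Moves the arm, as the interface text tells. Its arguments: {"type":"object","properties":{"moves":{"type":"string"},"newtons":{"type":"number"}},"required":["moves"]}

```bash
mkdir -p pics; ls; cat > h.py <<'E'
import numpy as np, cv2
from plant import ctrl
def cam(n):
    c=ctrl.read_camera(n); f=200/np.tan(np.radians(c['fovy'])/2)
    c['K']=np.array([[f,0,c['cx']],[0,f,c['cy']],[0,0,1.]]); return c
def ray(c,uv):
    p=cv2.undistortPoints(np.array([[uv]],float),c['K'],np.array(c['distortion'],float))[0,0]
    E=np.array(c['extrinsics']); return E[:3,3],E[:3,:3]@np.array([p[0],-p[1],-1.])
def onz(c,uv,z):
    o,d=ray(c,uv); return o+d*(z-o[2])/d[2]
def proj(c,P):
    E=np.array(c['extrinsics']); q=E[:3,:3].T@(np.array(P)-E[:3,3])
    return cv2.projectPoints(np.array([[q[0],-q[1],-q[2]]]),np.zeros(3),np.zeros(3),c['K'],np.array(c['distortion'],float))[0].ravel()
def save(c,n): cv2.imwrite('pics/'+n,c['image'][:,:,::-1])
E
python3 - <<'E'
from h import *
for n in('top','side'):
    c=cam(n); save(c,n+'0.png'); print(n,np.round(c['extrinsics'],3).tolist(),c['fovy'],c['distortion'])
print(ctrl.get_state())
E
```

```text
pics
top [[-0.019, 0.993, -0.113, 0.395], [-1.0, -0.016, 0.027, 0.157], [0.025, 0.114, 0.993, 1.1], [0.0, 0.0, 0.0, 1.0]] 45.70047654980418 [-0.05570739  0.          0.          0.          0.        ]
side [[1.0, 0.024, -0.014, 0.507], [-0.026, 0.645, -0.764, -0.515], [-0.01, 0.764, 0.645, 0.599], [0.0, 0.0, 0.0, 1.0]] 51.40825252478729 [-0.04300842  0.          0.          0.          0.        ]
{'time': 0.1, 'qpos': array([-1.25100242e+00,  2.87120233e-01,  1.57804026e+00, -9.84391952e-06,
        1.27863677e+00, -1.50013578e-01]), 'dq': array([ 0.00027141, -0.00259525, -0.00403746,  0.00031483,  0.00012452,
        0.00084709]), 'joint_efforts': array([ 1.17380347e-03, -4.07296443e+01, -2.93697202e+01, -1.12890334e-04,
        3.41230552e-03,  5.41150314e-06]), 'eef_pos': array([ 0.30539796, -0.6012541 ,  0.21935154]), 'tcp_rot': array([ 9.72535827e-01,  2.32750616e-01, -9.81572245e-05, -1.09793448e-03]), 'contact_force': array([-0.01779482, -0.31199393,  0.51791755]), 'wrist_torque': array([ 0.04886951,  0.01802262, -0.03847549]), 'finger_force': 0.0, 'opening': 1.0007232454098205}
```

View pics/top0.png

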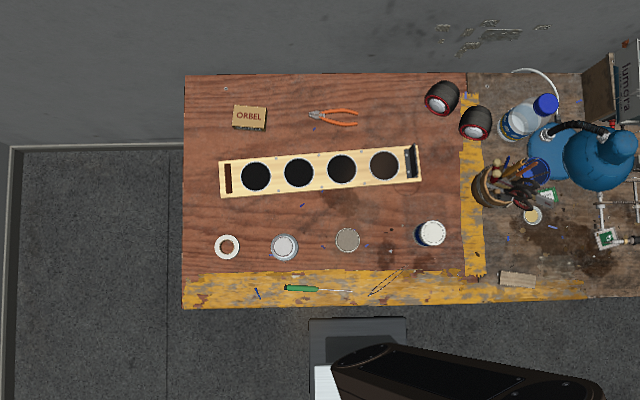

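View pics/side0.png

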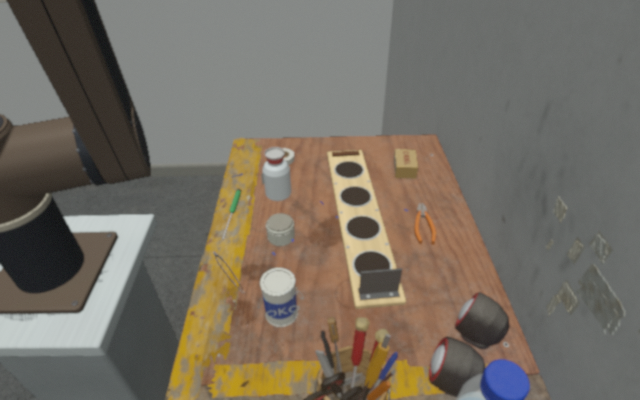

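Top view: end plate at (411,161), on the −y end beside pad 4. The order is therefore bottle→4, can→3, jar→2, tape→1. Objects: tape (227,246), bottle (284,246), jar (347,240), can (432,234). Next I'll measure them with contours.

```bash
cat > meas.py <<'E'
from h import *
c=cam('top'); im=c['image']; hsv=cv2.cvtColor(im,cv2.COLOR_RGB2HSV); g=hsv[:,:,2]
def blob(mask,uv,r=28):
    m=np.zeros_like(mask); u,v=uv; m[v-r:v+r,u-r:u+r]=mask[v-r:v+r,u-r:u+r]
    cs=cv2.findContours(m,cv2.RETR_EXTERNAL,cv2.CHAIN_APPROX_NONE)[0]
    k=max(cs,key=cv2.contourArea); return cv2.fitEllipse(cv2.convexHull(k))
dark=((g<60)*255).astype(np.uint8); pale=((hsv[:,:,1]<70)&(g>95)).astype(np.uint8)*255
for n,uv in zip((1,2,3,4),((256,176),(299,173),(342,170),(385,165))):
    e=blob(dark,uv,20); print('pad',n,np.round(e[0],1),np.round(e[1],1),np.round(onz(c,e[0],.014),4))
for n,uv,z in(('tape',(227,246),.017),('bottle',(284,246),.092),('jar',(347,240),.042),('can',(432,234),.086)):
    e=blob(pale,uv); print(n,np.round(e[0],1),np.round(e[1],1),np.round(onz(c,e[0],z),4))
cr=cv2.resize(im[140:270,200:460],None,fx=3,fy=3,interpolation=cv2.INTER_CUBIC); cv2.imwrite('pics/crop1.png',cr[:,:,::-1])
E
python3 meas.py
```

```text
pad 1 [255.1 175.9] [27.6 28.3] [0.5843 0.2885 0.014 ]
pad 2 [298.3 172.3] [27.3 27.9] [0.5913 0.1886 0.014 ]
pad 3 [341.1 168.8] [27.2 27.8] [0.5982 0.0891 0.014 ]
pad 4 [383.7 165.4] [26.9 27.4] [ 0.605  -0.0107  0.014 ]
tape [226.3 246.5] [24.4 24.9] [0.4227 0.3538 0.017 ]
bottle [283.7 246.9] [27.  27.9] [0.4179 0.2191 0.092 ]
jar [347.1 239.8] [24.6 25.6] [0.4322 0.081  0.042 ]
can [432.8 232.7] [25.6 25.8] [ 0.4425 -0.1012  0.086 ]
```

View pics/crop1.png

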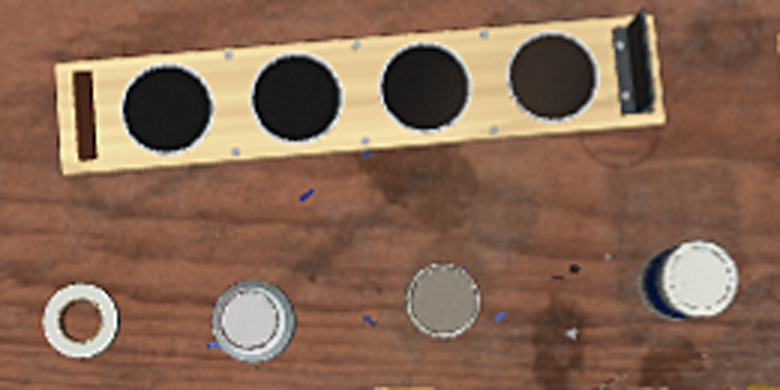

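Side and top agree. Pad spacing comes out at 100 mm, so the calibration is good. I'll start moving toward the can and turn the jaws to close along world x.

Request:
send_rows(moves="0 0 -0.175 0.87 -0.96 0 1;0 0 -0.175 0.87 -0.96 0 1;0 0 -0.175 0.87 -0.96 0 1;0 0 -0.175 0.87 -0.96 0 1;0 0 -0.175 0.87 -0.96 0 1;0 0 -0.175 0.87 -0.96 0 1;0 0 -0.175 0.87 -0.96 0 1;0 0 -0.175 0.87 -0.96 0 1", newtons=40)

```text
time: 1.15
eef_pos: [0.3737, -0.3519, 0.2204]
tcp_rot: [0.709, 0.706, 0.0, -0.0]
contact_force: [0.9, 0.7, 0.3]
opening: 1.0
finger_force: 0.0
```

```bash
cat > st.py <<'E'
# usage: st.py x y z : needed move in tool axes/units to reach the target TCP with yaw 90
import sys; from h import *
from scipy.spatial.transform import Rotation as R
s=ctrl.get_state(); r=R.from_quat(s['tcp_rot'])
print('t',round(s['time'],2),'p',np.round(s['eef_pos'],4),'F',np.round(s['contact_force'],1),'op',round(s['opening'],3),'ff',round(s['finger_force'],1),'oh',ctrl.finger_overhang)
if len(sys.argv)>3:
    t=np.array(sys.argv[1:4],float); Rt=R.from_matrix(np.array([[0,1,0],[1,0,0],[0,0,-1.]]))
    print('turn',np.round((r.inv()*Rt).as_rotvec()/2/np.pi,4),'shift',np.round(r.inv().apply(t-s['eef_pos'])/.2,3))
E
python3 st.py .4425 -.1012 .22
```

```text
t 1.15 p [ 0.3737 -0.3519  0.2204] F [0.9 0.7 0.3] op 1.0 ff 0.0 oh 0.014
turn [-0.     -0.     -0.0006] shift [1.255 0.339 0.003]
```

Request:
send_rows(moves="0 0 0 0.9 0.34 0 1;0 0 0 0.9 0.34 0 1;0 0 0 0.9 0.34 0 1;0 0 0 0.9 0.34 0 1;0 0 0 0.9 0.34 0 1")

```text
time: 1.78
eef_pos: [0.4422, -0.1722, 0.2206]
tcp_rot: [0.708, 0.707, -0.0, 0.0]
contact_force: [-0.2, 0.4, -0.1]
opening: 0.998
finger_force: 0.0
```

```bash
python3 st.py .4425 -.1012 .22; python3 - <<'E'
from h import *
c=cam('wrist'); save(c,'w1.png'); print(proj(c,[.4425,-.1012,.086]),np.round(c['extrinsics'],3).tolist())
E
```

```text
t 1.77 p [ 0.4422 -0.1722  0.2206] F [-0.2  0.4 -0.1] op 0.998 ff 0.0 oh 0.014
turn [-0.      0.0001 -0.0002] shift [0.355 0.001 0.003]
[318.95525436 116.88838939] [[1.0, 0.001, -0.001, 0.444], [-0.001, 0.956, 0.294, -0.097], [0.001, -0.294, 0.956, 0.374], [0.0, 0.0, 0.0, 1.0]]
```

View pics/w1.png

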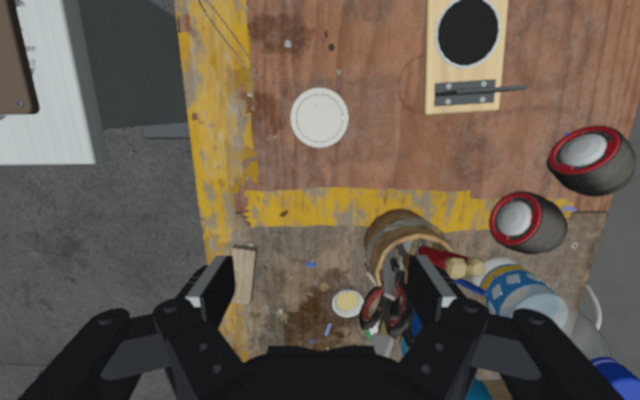

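The wrist view shows the can top at (319.5,118) against a predicted (319,117), so the positions hold. Now descend and grasp.

Request:
send_rows(moves="0 0 0 0.355 0 0 1;0 0 0 0.355 0 0 1;0 0 0 0.355 0 0.3 1;0 0 0 0.355 0 0.6 1;0 0 0 0.355 0 0.8 1;0 0 0 0.355 0 0.88 1;0 0 0 0.355 0 0.88 1;0 0 0 0.355 0 0.88 -1;0 0 0 0.355 0 0.88 -1;0 0 0 0.355 0 0.88 -1;0 0 0 0.355 0 0.88 -1;0 0 0 0.355 0 0.88 -1", newtons=40)

```text
time: 3.32
eef_pos: [0.4436, -0.1017, 0.0468]
tcp_rot: [0.707, 0.707, 0.0, 0.002]
contact_force: [-2.6, 0.3, 7.0]
opening: 0.63
finger_force: 41.2
```

```bash
python3 st.py .5982 .0891 .20
```

```text
t 3.33 p [ 0.4436 -0.1017  0.0468] F [-2.6  0.3  7. ] op 0.63 ff 41.2 oh 0.014
turn [ 0.0005  0.0003 -0.0001] shift [ 0.953  0.775 -0.766]
```

Request:
send_rows(moves="0 0 0 0 0 -0.2 -1;0 0 0 0 0 -0.45 -1;0 0 0 0 0 -0.6 -1;0 0 0 0.2 0.15 -0.6 -1;0 0 0 0.4 0.35 -0.6 -1;0 0 0 0.6 0.5 -0.6 -1;0 0 0 0.8 0.65 -0.6 -1;0 0 0 0.955 0.775 -0.6 -1;0 0 0 0.955 0.775 -0.6 -1;0 0 0 0.955 0.775 -0.6 -1")

```text
time: 4.58
eef_pos: [0.5968, 0.0896, 0.1643]
tcp_rot: [0.707, 0.707, -0.001, -0.0]
contact_force: [0.8, -1.1, -2.1]
opening: 0.635
finger_force: 43.6
```

```bash
python3 st.py .5982 .0891 .062
```

```text
t 4.58 p [0.5968 0.0896 0.1643] F [ 0.8 -1.1 -2.1] op 0.635 ff 43.6 oh 0.014
turn [-0.0002  0.0001 -0.0001] shift [-0.003  0.008  0.511]
```

Request:
send_rows(moves="0 0 0 0 0.007 0.25 -1;0 0 0 0 0.007 0.4 -1;0 0 0 0 0.007 0.48 -1;0 0 0 0 0.007 0.51 -1;0 0 0 0 0.007 0.515 -1;0 0 0 0 0.007 0.515 -1;0 0 0 0 0.007 0.515 1;0 0 0 0 0.007 0.515 1;0 0 0 0 0.007 0.515 1;0 0 0 0 0.007 0.515 1")

```text
time: 5.82
eef_pos: [0.599, 0.0898, 0.0618]
tcp_rot: [0.708, 0.707, 0.0, 0.0]
contact_force: [-0.6, 0.1, 0.5]
opening: 1.0
finger_force: 0.0
```

```bash
python3 st.py .4179 .2191 .2
```

```text
t 5.83 p [0.599  0.0898 0.0618] F [-0.6  0.1  0.5] op 1.0 ff 0.0 oh 0.014
turn [ 0.0001 -0.     -0.0002] shift [ 0.645 -0.906 -0.691]
```

Up and over to the bottle.

Request:
send_rows(moves="0 0 0 0 0 -0.25 1;0 0 0 0 0 -0.5 1;0 0 0 0 0 -0.7 1;0 0 0 0.1 -0.15 -0.7 1;0 0 0 0.65 -0.7 -0.7 1;0 0 0 0.65 -0.7 -0.7 1;0 0 0 0.65 -0.7 -0.7 1;0 0 0 0.65 -0.7 -0.7 1;0 0 0 0.65 -0.7 -0.7 1")

```text
time: 6.95
eef_pos: [0.4596, 0.2197, 0.2019]
tcp_rot: [0.708, 0.707, 0.0, 0.0]
contact_force: [-0.2, 0.7, -0.2]
opening: 1.0
finger_force: 0.0
```

```bash
python3 st.py .4179 .2191 .2; python3 - <<'E'
from h import *
c=cam('wrist'); save(c,'w2.png'); print(proj(c,[.4179,.2191,.092]),proj(c,[.4179,.2191,.111]))
c=cam('top'); save(c,'top2.png'); print(proj(c,[.5982,.0891,.1]))
E
```

```text
t 6.95 p [0.4596 0.2197 0.2019] F [-0.2  0.7 -0.2] op 1.0 ff 0.0 oh 0.014
turn [ 0.0001  0.     -0.0002] shift [-0.003 -0.209  0.009]
[273.53588621 197.70485885] [270.24841533 203.78821938]
[343.39303037 161.36396393]
```

View pics/w2.png

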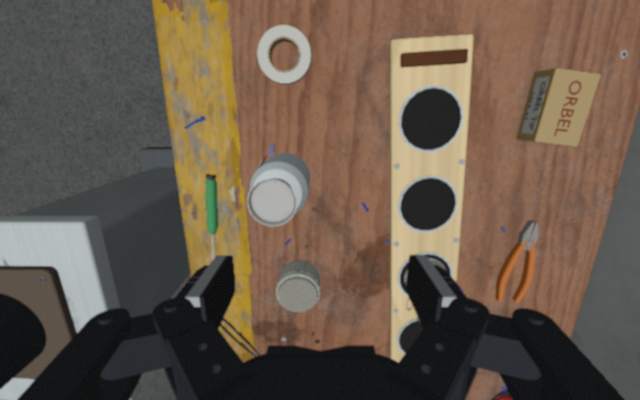

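View pics/top2.png

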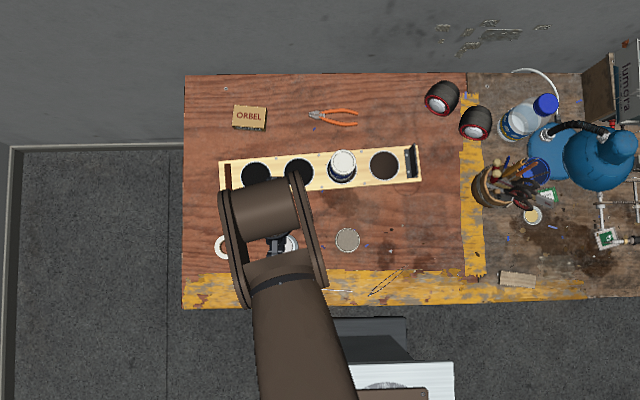

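The can stands on pad 3, top at (343,162). The bottle's dish is at (271,203), as predicted. Grasping the bottle.

Request:
send_rows(moves="0 0 0 0 -0.21 0 1;0 0 0 0 -0.21 0 1;0 0 0 0 -0.21 0.2 1;0 0 0 0 -0.21 0.4 1;0 0 0 0 -0.21 0.6 1;0 0 0 0 -0.21 0.67 1;0 0 0 0 -0.21 0.67 1;0 0 0 0 -0.21 0.67 -1;0 0 0 0 -0.21 0.67 -1;0 0 0 0 -0.21 0.67 -1;0 0 0 0 -0.21 0.67 -1;0 0 0 0 -0.21 0.67 -1")

```text
time: 8.55
eef_pos: [0.4185, 0.2206, 0.0699]
tcp_rot: [0.708, 0.707, 0.002, 0.001]
contact_force: [-2.7, -0.6, 6.0]
opening: 0.663
finger_force: 42.1
```

```bash
python3 st.py .605 -.0107 .2
```

```text
t 8.55 p [0.4185 0.2206 0.0699] F [-2.7 -0.6  6. ] op 0.663 ff 42.1 oh 0.014
turn [ 0.0006 -0.0002 -0.0002] shift [-1.155  0.936 -0.648]
```

Request:
send_rows(moves="0 0 0 0 0 -0.2 -1;0 0 0 0 0 -0.45 -1;0 0 0 0 0 -0.7 -1;0 0 0 0 0 -0.8 -1;0 0 0 -0.2 0.1 -0.8 -1;0 0 0 -0.4 0.2 -0.8 -1;0 0 0 -0.6 0.35 -0.8 -1;0 0 0 -0.8 0.5 -0.8 -1;0 0 0 -0.98 0.7 -0.8 -1;0 0 0 -1 0.935 -0.8 -1;0 0 0 -1 0.935 -0.8 -1")

```text
time: 9.93
eef_pos: [0.6055, 0.0187, 0.2265]
tcp_rot: [0.708, 0.706, -0.0, -0.0]
contact_force: [-0.9, 0.4, -2.4]
opening: 0.664
finger_force: 43.9
```

```bash
python3 st.py .605 -.0107 .084
```

```text
t 9.93 p [0.6055 0.0187 0.2265] F [-0.9  0.4 -2.4] op 0.664 ff 43.9 oh 0.014
turn [-0.0001 -0.     -0.0005] shift [-0.147 -0.002  0.713]
```

Request:
send_rows(moves="0 0 0 -0.147 0 0 -1;0 0 0 -0.147 0 0.1 -1;0 0 0 -0.147 0 0.3 -1;0 0 0 -0.147 0 0.5 -1;0 0 0 -0.147 0 0.63 -1;0 0 0 -0.147 0 0.7 -1;0 0 0 -0.147 0 0.715 -1;0 0 0 -0.147 0 0.715 -1;0 0 0 -0.147 0 0.715 1;0 0 0 -0.147 0 0.715 1;0 0 0 -0.147 0 0.715 1;0 0 0 -0.147 0 0.715 1")

```text
time: 11.42
eef_pos: [0.6039, -0.0097, 0.0849]
tcp_rot: [0.708, 0.707, 0.0, 0.0]
contact_force: [-0.8, -0.7, -0.3]
opening: 1.001
finger_force: 0.0
```

```bash
python3 st.py .4322 .081 .2
```

```text
t 11.43 p [ 0.6039 -0.0097  0.0849] F [-0.8 -0.7 -0.3] op 1.001 ff 0.0 oh 0.014
turn [ 0.0001  0.     -0.0002] shift [ 0.452 -0.859 -0.576]
```

Now up and over to the jar, moving x first and then y.

Request:
send_rows(moves="0 0 0 0 0 -0.25 1;0 0 0 0 0 -0.5 1;0 0 0 0 0 -0.58 1;0 0 0 0 -0.2 -0.58 1;0 0 0 0.15 -0.45 -0.58 1;0 0 0 0.3 -0.7 -0.58 1;0 0 0 0.45 -0.85 -0.58 1;0 0 0 0.452 -0.859 -0.58 1;0 0 0 0.452 -0.859 -0.58 1;0 0 0 0.452 -0.859 -0.2 1")

```text
time: 12.68
eef_pos: [0.438, 0.0801, 0.1427]
tcp_rot: [0.708, 0.706, 0.005, 0.005]
contact_force: [0.8, -0.0, -1.0]
opening: 1.004
finger_force: 0.0
```

```bash
python3 st.py .4322 .081 .02; python3 - <<'E'
from h import *
c=cam('top'); save(c,'top3.png'); print(proj(c,[.605,-.0107,.125]))
E
```

```text
t 12.68 p [0.438  0.0801 0.1427] F [ 0.8 -0.  -1. ] op 1.004 ff 0.0 oh 0.014
turn [ 0.0023  0.0001 -0.0004] shift [ 0.005 -0.038  0.613]
[391.42839565 155.20108059]
```

View pics/top3.png

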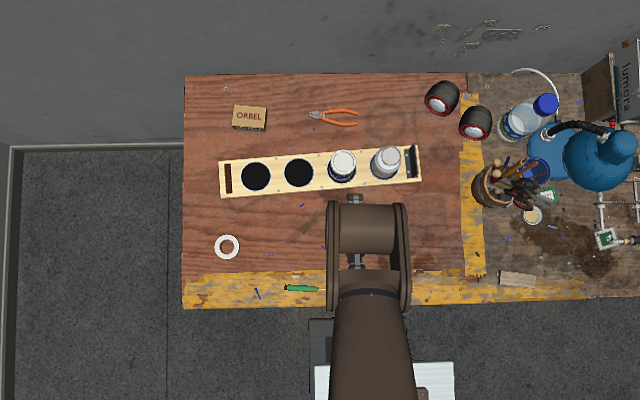

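Bottle on pad 4, dish at (391,155) as predicted. The tool was still settling, so lower partway and re-read.

Request:
send_rows(moves="0 0 0 0 0 0.25 1;0 0 0 0 0 0.25 1;0 0 0 0 0 0.25 1")

```text
time: 13.1
eef_pos: [0.4334, 0.0806, 0.0897]
tcp_rot: [0.708, 0.706, 0.0, 0.0]
contact_force: [1.0, 0.2, 0.7]
opening: 0.996
finger_force: 0.0
```

```bash
python3 st.py .4322 .081 .019
```

```text
t 13.1 p [0.4334 0.0806 0.0897] F [1.  0.2 0.7] op 0.996 ff 0.0 oh 0.014
turn [ 0.0002  0.     -0.0003] shift [ 0.002 -0.007  0.353]
```

Request:
send_rows(moves="0 0 0 0 -0.005 0.2 1;0 0 0 0 -0.005 0.3 1;0 0 0 0 -0.005 0.353 1;0 0 0 0 -0.005 0.353 1;0 0 0 0 -0.005 0.353 -1;0 0 0 0 -0.005 0.353 -1;0 0 0 0 -0.005 0.353 -1;0 0 0 0 -0.005 0.353 -1;0 0 0 0 -0.005 0.353 -1")

```text
time: 14.22
eef_pos: [0.4324, 0.081, 0.0191]
tcp_rot: [0.708, 0.707, 0.001, 0.001]
contact_force: [-1.4, -0.0, 6.4]
opening: 0.623
finger_force: 41.5
```

```bash
python3 st.py .5913 .1886 .1
```

```text
t 14.22 p [0.4324 0.081  0.0191] F [-1.4 -0.   6.4] op 0.623 ff 41.5 oh 0.014
turn [ 0.0004  0.     -0.0002] shift [ 0.539  0.795 -0.403]
```

Request:
send_rows(moves="0 0 0 0 0 -0.2 -1;0 0 0 0.1 0 -0.45 -1;0 0 0 0.35 0.1 -0.5 -1;0 0 0 0.535 0.3 -0.5 -1;0 0 0 0.535 0.55 -0.5 -1;0 0 0 0.535 0.795 -0.5 -1;0 0 0 0.535 0.795 -0.5 -1;0 0 0 0.535 0.795 -0.5 -1")

```text
time: 15.22
eef_pos: [0.5892, 0.1877, 0.1169]
tcp_rot: [0.708, 0.707, -0.001, -0.001]
contact_force: [-0.2, -0.8, -0.5]
opening: 0.62
finger_force: 42.6
```

```bash
python3 st.py .5913 .1886 .033
```

```text
t 15.22 p [0.5892 0.1877 0.1169] F [-0.2 -0.8 -0.5] op 0.62 ff 42.6 oh 0.014
turn [-0.0003  0.     -0.0003] shift [0.005 0.011 0.419]
```

Request:
send_rows(moves="0 0 0 0 0.005 0.2 -1;0 0 0 0 0.005 0.33 -1;0 0 0 0 0.005 0.4 -1;0 0 0 0 0.005 0.42 -1;0 0 0 0 0.005 0.42 -1;0 0 0 0 0.005 0.42 1;0 0 0 0 0.005 0.42 1;0 0 0 0 0.005 0.42 1;0 0 0 0 0.005 0.42 1")

```text
time: 16.35
eef_pos: [0.5913, 0.1878, 0.0337]
tcp_rot: [0.708, 0.707, 0.0, 0.0]
contact_force: [0.1, -0.1, -0.1]
opening: 0.998
finger_force: 0.0
```

```bash
python3 st.py .4227 .3538 .1
```

```text
t 16.35 p [0.5913 0.1878 0.0337] F [ 0.1 -0.1 -0.1] op 0.998 ff 0.0 oh 0.014
turn [ 0.     -0.     -0.0002] shift [ 0.829 -0.844 -0.332]
```

Request:
send_rows(moves="0 0 0 0 0 -0.25 1;0 0 0 0 0 -0.4 1;0 0 0 0.2 -0.2 -0.4 1;0 0 0 0.4 -0.4 -0.4 1;0 0 0 0.6 -0.6 -0.4 1;0 0 0 0.83 -0.844 -0.4 1;0 0 0 0.83 -0.844 -0.4 1;0 0 0 0.83 -0.844 -0.3 1;0 0 0 0.83 -0.844 -0.2 1;0 0 0 0.83 -0.844 -0.2 1")

```text
time: 17.6
eef_pos: [0.422, 0.3528, 0.0718]
tcp_rot: [0.708, 0.706, -0.002, -0.0]
contact_force: [0.9, -0.1, -0.3]
opening: 1.004
finger_force: 0.0
```

```bash
python3 st.py .4227 .3538 .0155
```

```text
t 17.6 p [0.422  0.3528 0.0718] F [ 0.9 -0.1 -0.3] op 1.004 ff 0.0 oh 0.014
turn [-0.0005  0.0003 -0.0004] shift [0.006 0.004 0.282]
```

Request:
send_rows(moves="0 0 0 0.006 0.003 0.15 1;0 0 0 0.006 0.003 0.24 1;0 0 0 0.006 0.003 0.282 1;0 0 0 0.006 0.003 0.282 1;0 0 0 0.006 0.003 0.282 -1;0 0 0 0.006 0.003 0.282 -1;0 0 0 0.006 0.003 0.282 -1;0 0 0 0.006 0.003 0.282 -1;0 0 0 0.006 0.003 0.282 -1")

```text
time: 18.73
eef_pos: [0.4232, 0.3553, 0.0172]
tcp_rot: [0.708, 0.707, 0.0, 0.0]
contact_force: [1.0, 0.6, 0.1]
opening: -0.001
finger_force: 0.0
```

```bash
python3 st.py .5843 .2885 .1
```

```text
t 18.73 p [0.4232 0.3553 0.0172] F [1.  0.6 0.1] op -0.001 ff 0.0 oh 0.014
turn [ 0.     -0.     -0.0002] shift [-0.333  0.806 -0.414]
```

The fingers shut on nothing. Raise straight up, open, and look.

Request:
send_rows(moves="0 0 0 0 0 -0.3 -1;0 0 0 -0.5 0 -0.6 -1;0 0 0 -0.5 0 -0.6 1;0 0 0 -0.5 0 -0.6 1;0 0 0 -0.5 0 -0.6 1")

```text
time: 19.35
eef_pos: [0.4229, 0.2554, 0.1368]
tcp_rot: [0.708, 0.706, -0.0, -0.0]
contact_force: [0.4, -0.1, -0.5]
opening: 0.636
finger_force: 0.0
```

```bash
python3 st.py; python3 - <<'E'
from h import *
c=cam('wrist'); save(c,'w3.png'); print(proj(c,[.4227,.3538,.017]))
E
```

```text
t 19.35 p [0.4229 0.2554 0.1368] F [ 0.4 -0.1 -0.5] op 0.636 ff 0.0 oh 0.014
[318.13172445  84.27548725]
```

View pics/w3.png

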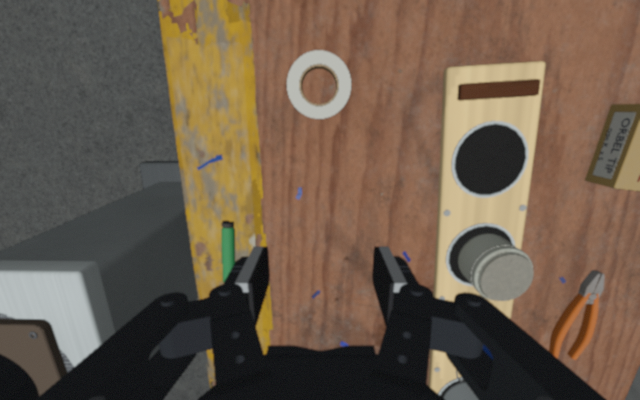

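The tape hasn't moved (318.5,84.5), so the fingers passed above it. Go back lower, with fingers open, and check the force.

Request:
send_rows(moves="0 0 0 0.49 0 0 1;0 0 0 0.49 0 0 1;0 0 0 0.49 0 0.3 1;0 0 0 0.49 0 0.5 1;0 0 0 0.49 0 0.62 1;0 0 0 0.49 0 0.62 1;0 0 0 0.49 0 0.62 1")

```text
time: 20.27
eef_pos: [0.4234, 0.354, 0.0134]
tcp_rot: [0.707, 0.707, 0.0, -0.0]
contact_force: [-0.3, -0.7, 1.1]
opening: 1.003
finger_force: 0.0
```

```bash
python3 st.py .4227 .3538 .0085
```

```text
t 20.27 p [0.4234 0.354  0.0134] F [-0.3 -0.7  1.1] op 1.003 ff 0.0 oh 0.014
turn [ 0.     -0.     -0.0001] shift [-0.001 -0.003  0.024]
```

Request:
send_rows(moves="0 0 0 0 0 0.025 1;0 0 0 0 0 0.025 1;0 0 0 0 0 0.025 0.2;0 0 0 0 0 0.025 0.2;0 0 0 0 0 0.025 0.2")

```text
time: 20.9
eef_pos: [0.4233, 0.3532, 0.0083]
tcp_rot: [0.708, 0.707, 0.0, 0.0]
contact_force: [-0.2, 1.4, 0.1]
opening: 0.595
finger_force: 0.0
```

```bash
python3 - <<'E'
from h import *
c=cam('wrist'); save(c,'w4.png'); print(proj(c,[.4227,.3538,.017]))
c=cam('side'); u=proj(c,[.4227,.3538,.017]).astype(int); print(u)
im=c['image'][max(u[1]-60,0):u[1]+60,u[0]-80:u[0]+80]; cv2.imwrite('pics/s4.png',cv2.resize(im,None,fx=4,fy=4,interpolation=cv2.INTER_CUBIC)[:,:,::-1])
E
```

```text
[316.44890805 256.11157636]
[282 154]
```

View pics/w4.png

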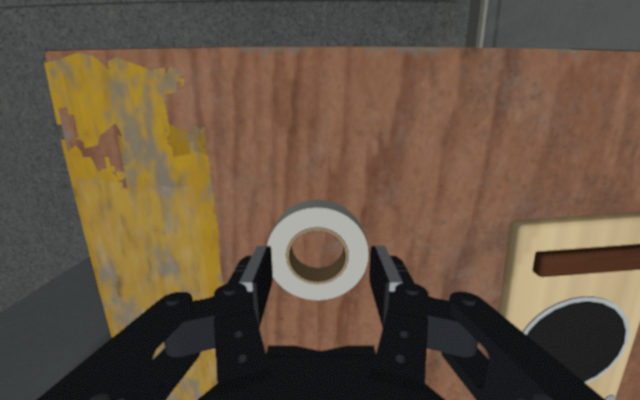

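View pics/s4.png

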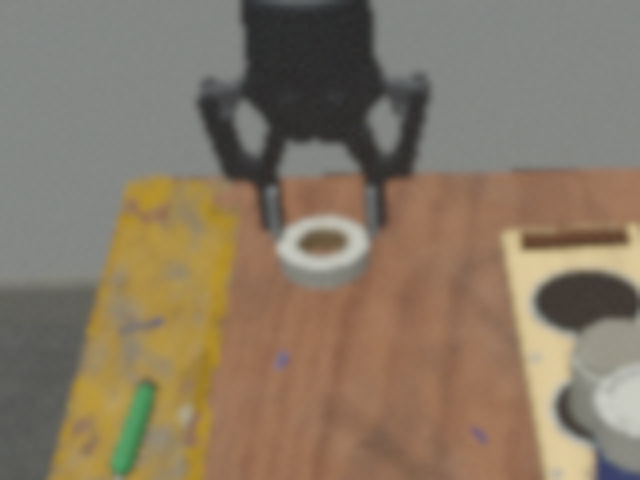

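The tips look higher than the nominal overhang suggests. I'll estimate the tip height from both views.

```bash
python3 - <<'E'
from h import *
w=cam('wrist'); s=cam('side')
def ony(c,uv,y):
    o,d=ray(c,uv); return np.round(o+d*(y-o[1])/d[1],4)
for y in(.342,.353,.364): print(y,[ony(w,p,y) for p in((270,247),(371,247))],[ony(s,p,y) for p in((270.8,152.8),(295.8,151.5))])
for z in(.008,.017,.03,.04): print(z,onz(w,(270,247),z),onz(w,(371,247),z), proj(w,[.4233,.3532,z]))
E
```

```text
0.342 [array([ 0.391 ,  0.342 , -0.0192]), array([ 0.4587,  0.342 , -0.0189])] [array([0.3952, 0.342 , 0.0297]), array([0.4568, 0.342 , 0.0318])]
0.353 [array([0.3953, 0.353 , 0.0039]), array([0.4544, 0.353 , 0.0041])] [array([0.3938, 0.353 , 0.0224]), array([0.4562, 0.353 , 0.0245])]
0.364 [array([0.3996, 0.364 , 0.0269]), array([0.4501, 0.364 , 0.0271])] [array([0.3923, 0.364 , 0.0151]), array([0.4555, 0.364 , 0.0172])]
0.008 [0.39607129 0.35498283 0.008     ] [0.45365214 0.3548804  0.008     ] [317.78357856 249.7976698 ]
0.017 [0.3977511  0.35928369 0.017     ] [0.45195798 0.35918726 0.017     ] [317.65991268 257.17300597]
0.03 [0.40017748 0.36549605 0.03      ] [0.44951087 0.36540829 0.03      ] [317.4562086  269.32984787]
0.04 [0.40204392 0.37027479 0.04      ] [0.44762847 0.3701937  0.04      ] [317.27498724 280.15346195]
```

Both views put the fingertips at z≈0.027–0.03 with the TCP at 0.008, so the tips are shorter than stated. Open and go down in small steps, watching the force.

Request:
send_rows(moves="0 0 0 0 0 0 1;0 0 0 0 0 0 1;0 0 0 0 0 0 1;0 0 0 0 0 0.03 1;0 0 0 0 0 0.06 1;0 0 0 0 0 0.06 1")

```text
time: 21.85
eef_pos: [0.4225, 0.3528, -0.0049]
tcp_rot: [0.708, 0.707, -0.001, -0.0]
contact_force: [0.6, 0.4, 0.1]
opening: 1.003
finger_force: 0.0
```

Request:
send_rows(moves="0 0 0 0 0 0 0.4;0 0 0 0 0 0 0.4;0 0 0 0 0 0 0.2;0 0 0 0 0 0 0.2")

```text
time: 22.35
eef_pos: [0.4239, 0.3536, -0.0031]
tcp_rot: [0.708, 0.707, 0.001, 0.0]
contact_force: [0.4, -0.2, 3.4]
opening: 0.618
finger_force: 42.0
```

Contact at last, but only at the top rim. Open, go 9 mm lower, and grip.

Request:
send_rows(moves="0 0 0 0 0 0 1;0 0 0 0 0 0 1;0 0 0 0 0 0 1;0 0 0 0 0 0.025 1;0 0 0 0 0 0.045 1;0 0 0 0 0 0.045 1;0 0 0 0 0 0.045 -1;0 0 0 0 0 0.045 -1;0 0 0 0 0 0.045 -1;0 0 0 0 0 0.045 -1;0 0 0 0 0 0.045 -1")

```text
time: 23.72
eef_pos: [0.4237, 0.3535, -0.0124]
tcp_rot: [0.708, 0.707, 0.001, 0.0]
contact_force: [0.6, 0.6, 2.5]
opening: 0.624
finger_force: 42.4
```

```bash
python3 st.py .5843 .2885 .08
```

```text
t 23.73 p [ 0.4237  0.3535 -0.0124] F [0.6 0.6 2.5] op 0.624 ff 42.4 oh 0.014
turn [ 0.0002 -0.0001 -0.0002] shift [-0.324  0.804 -0.461]
```

Request:
send_rows(moves="0 0 0 0 0 -0.2 -1;0 0 0 0 0 -0.4 -1;0 0 0 -0.1 0.2 -0.4 -1;0 0 0 -0.2 0.45 -0.4 -1;0 0 0 -0.324 0.7 -0.4 -1;0 0 0 -0.324 0.804 -0.4 -1;0 0 0 -0.324 0.804 -0.4 -1;0 0 0 -0.324 0.804 -0.4 -1")

```text
time: 24.72
eef_pos: [0.5823, 0.2883, 0.0662]
tcp_rot: [0.707, 0.707, -0.001, -0.001]
contact_force: [-0.2, 0.6, -0.0]
opening: 0.63
finger_force: 42.4
```

```bash
python3 st.py .5843 .2885 .002
```

```text
t 24.73 p [0.5823 0.2883 0.0662] F [-0.2  0.6 -0. ] op 0.63 ff 42.4 oh 0.014
turn [-0.0004  0.0001 -0.0001] shift [0.001 0.011 0.321]
```

Request:
send_rows(moves="0 0 0 0 0.005 0.15 -1;0 0 0 0 0.005 0.26 -1;0 0 0 0 0.005 0.31 -1;0 0 0 0 0.005 0.32 -1;0 0 0 0 0.005 0.32 -1;0 0 0 0 0.005 0.32 1;0 0 0 0 0.005 0.32 1;0 0 0 0 0.005 0.32 1;0 0 0 0 0.005 0.32 1")

```text
time: 25.85
eef_pos: [0.5851, 0.2882, 0.0033]
tcp_rot: [0.708, 0.707, 0.0, 0.0]
contact_force: [0.5, 0.1, -0.2]
opening: 0.999
finger_force: 0.0
```

Request:
send_rows(moves="0 0 0 0 0 -0.25 1;0 0 0 0 0 -0.5 1;0 0 0 0 0 -0.8 1;0 0 0 0 -0.3 -0.9 1;0 0 0 0 -0.6 -0.9 1;0 0 0 0 -0.8 -0.9 1;0 0 0 0.4 -0.8 -0.9 1;0 0 0 0.6 -0.8 -0.9 1;0 0 0 0.6 -0.8 -0.9 1;0 0 0 0.6 -0.8 -0.9 1")

```text
time: 27.1
eef_pos: [0.4248, 0.4081, 0.1828]
tcp_rot: [0.707, 0.707, -0.001, 0.0]
contact_force: [0.3, -0.1, -0.0]
opening: 0.996
finger_force: 0.0
```

```bash
cat > chk.py <<'E'
from h import *
c=cam('top'); save(c,'top5.png'); im=c['image']; hsv=cv2.cvtColor(im,cv2.COLOR_RGB2HSV)
for n,P,z in(('tape',(.5843,.2885),.031),('jar',(.5913,.1886),.056),('can',(.5982,.0891),.1),('bottle',(.605,-.0107),.125)):
    u,v=proj(c,[*P,z]).astype(int); r=19; g=np.zeros(im.shape[:2],np.uint8)
    g[v-r:v+r,u-r:u+r]=((hsv[:,:,1]<60)&(hsv[:,:,2]>120))[v-r:v+r,u-r:u+r]*255
    k=max(cv2.findContours(g,cv2.RETR_EXTERNAL,cv2.CHAIN_APPROX_NONE)[0],key=cv2.contourArea); e=cv2.fitEllipse(cv2.convexHull(k))
    print(n,np.round(e[0],1),np.round(e[1],1),'err mm',np.round((onz(c,e[0],z)[:2]-P)*1000,1))
x=cv2.resize(im[140:210,200:440],None,fx=3,fy=3); s=cam('side')['image'][120:320,220:460]; s=cv2.resize(s,(720,600-210))
cv2.imwrite('pics/fin.png',np.vstack([x[:,:720],s])[:,:,::-1])
E
python3 chk.py; python3 st.py
```

```text
tape [255.3 175.9] [31.5 31.8] err mm [-2.8 -2.5]
jar [298.4 172.3] [31.2 31.5] err mm [-7.6 -1.5]
can [341.7 167.3] [30.9 36.4] err mm [-12.9   3.9]
bottle [387.5 159.4] [28.3 30.2] err mm [-8.8  8.6]
t 27.2 p [0.4252 0.4074 0.1829] F [1.  0.3 0.2] op 1.002 ff 0.0 oh 0.014
```

View pics/fin.png

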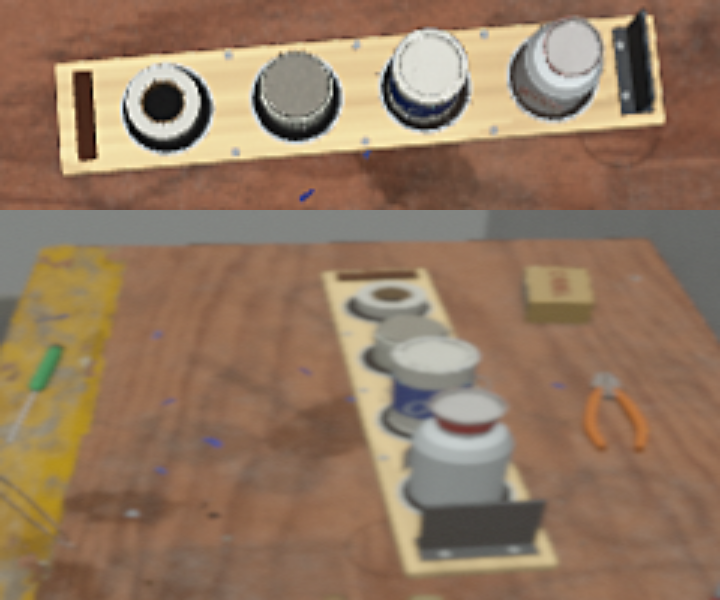

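The contours were polluted by the pads' white rims. By eye on the crop, the can top at (343.3,161.7) and the bottle dish at (391,155.7) match their predictions. Checking tape and jar the same way.

```bash
python3 - <<'E'
from h import *
c=cam('top')
for n,uv,z,P in(('tape',(254.3,174.7),.031,(.5843,.2885)),('jar',(298.7,169.3),.056,(.5913,.1886)),('can',(343.3,161.7),.1,(.5982,.0891)),('bottle',(391,155.7),.125,(.605,-.0107))):
    print(n,np.round((onz(c,uv,z)[:2]-P)*1000,1))
E
```

```text
tape [-0.1 -0.2]
jar [-0.8 -2.3]
can [-0.7  0.2]
bottle [-1.1  0.9]
```

All within 3 mm. Handing in.

```bash
python3 -c "
from plant import ctrl
print(ctrl.sign_off())"
```

```text
the job is handed in; nothing more can be done
None
```

The job is handed in at about 27 s: from the end plate outward (pads 4 to 1) stand the pump bottle, can, jar and tape roll, upright and each within about 3 mm of its pad centre by my camera check; sign-off returned no verdict.

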